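# Close and latch the guard of the bottle filler

## Robot

A 6-joint arm with a two-finger parallel gripper is mounted at the origin on the work surface. World frame = base frame: x ahead of the robot, y to its left, z up, the work surface at z = 0. Lengths are in m, angles in degrees, forces in N, time in s.
With the tool pointing down it reaches from about 0.275 to 0.825 m from the base axis. Payload 4.9 kg.
Tool frame: the origin (TCP) lies midway between the tips of the shut fingers; the grasp point (between the pads) lies 19 mm behind it (grasp_offset is the distance from the TCP to the grasp point, in m); z points along the fingers, y is the direction in which the jaws open and shut (so a half turn about z gives the same grasp; the last joint's range is limited). The gripper opens to 85 mm and grips with 20 to 120 N. Pads are 22 mm wide; open, the fingers measure 114 mm over their backs; the gripper's body (76 mm by 85 mm) begins 54 mm behind the grasp point. The pads swing forward as they close: fully open they stand 13 mm farther back than shut.
Start: joints at [68.285, 18.69, -11.035, 60.275, 0, 82.311], TCP at [0.133, 0.534, 0.231] pointing down, gripper open.
Joint ranges: [-152.03, 152.03], [-55.5, 102.48], [-74.3, 77.21], [-110.64, 120.58], [-84.22, 78.4], [-180, 180]. Speed limits (degrees/s): [147.25, 147.25, 180, 180, 180, 180].

## Interface

Orientations are given as [roll, pitch, yaw] about the fixed x, y, z axes, in that order (R = Rz(yaw) Ry(pitch) Rx(roll)).
In Python, from bench import sense, snapshot, finish_job, grasp_offset gives the robot as it stands. The module is installed in compiled form; this text tells all that it offers.
- The arm moves only by the tool apply_moves, never from a script. Its argument "rows" is a list of rows, each an object with "offset": the shift along the world's x, y, z scaled (see below), a list of three; "twist": the turn about the world's z scaled (see below). In form: [{"offset": [dx, dy, dz], "twist": twist}, ...]. A call has 1 to 10 rows; each row shifts and turns the commanded pose from where the row before left it; what a row does not reach is not made up. The controller multiplies each number of a shift by 0.3 m and each number of a turn by 360 degrees. A row lasts 1/12 s, in which the tool goes at most 41.7 mm and 7.16 degrees, less where a joint would pass 70% of its speed; a pose out of reach is approached as far as the arm can. A call with a number of a shift or a turn outside -1 to 1 is refused whole. A call with a gripper value outside its range is refused whole. "jaw" is the closure in counts, from 0 (fully open) to 255 (shut), set as the call begins (left out, the last holds). The fingers move at their own pace and stop on an object; "squeeze" is the grip in N (left out, the last holds). Time passes only in rows, so rows that do not move let the fingers close. It gives the time, the measured TCP pose, the force and the opening at its end, in the units of the state.
- sense(): the state, without advancing time (a new reading comes with each control period).
- snapshot(name): name is "scene" or "top" or "wrist"; returns a dict with "img" (420x560x3 uint8, blue, green, red), "fx", "fy", "cx", "cy" (pixels), "R" (3x3) and "t" (3): a world point X has camera coordinates R X + t; the wrist camera has in their place "hand_eye" (4x4, takes a point from camera to tool coordinates, whose origin is the TCP and whose axes are the flange's). Camera axes: x right, y down, z forward; pixel columns grow to the right and rows downward; lengths in m; the calibration is good to about 2 mm. The wrist camera is an equidistant fisheye: a pixel r from the principal point sees the ray r / f radians off the axis. A picture is of the moment at which its call begins: read the wrist's pose just before it. There is no depth.
- finish_job(): hands the job in, once; it reports no verdict.
The state is a dict: "clock": time; "qpos": joint angles; "joint_velocities": joint speeds; "effort": joint torques, N m; "position": TCP position; "orientation": TCP orientation; "contact_force": force on the tool from outside, world axes, zero at the start; "ft_torque": the same for the moment, N m; "opening": finger opening in m.
Only numpy, scipy, OpenCV 4.12 (cv2) and the standard library are available. Lean on these libraries where they do the work, as an engineer would, in place of code of your own. Each camera call takes 0.05 s, during which the arm holds its last target. There are 200 camera calls.

## Task

The bottle filler is loaded, so close it up for the run: slide its clear guard door fully shut by the blue handle, without slamming it, and then swing the hook latch with the red knob all the way down over the door's stud so that the door is secured. Leave the bottles and everything else on the bench as they are, and let go of the machine at the end.

Things in the scene. Friction and masses are not known exactly. Their poses are not given: they have to be found in the camera images.
- filler: Bottle filler fixed to the bench: white cabinet 470 wide (its y), 310 deep, 90 high, under an aluminium-framed clear guard 300 mm high in all. Origin: on the bench under the guard's middle; z up, y along the door track, its front (the door side) faces its own -x. Only place and yaw vary. Its frame's front face (jambs; pelmet above the door, z 266 to 300) is at x = -170 mm; handle and latch stand out from it.
- guard_door (a joint): Travel of the sliding door in m: 0 is fully shut against the right-hand jamb (its stop), 0.17 fully open; it opens towards the filler's +y. Clear panel with an aluminium rim, 205 mm wide, z 100 to 276 mm, running behind the pelmet. About 2.5 N of friction; it stays where it is left.
- door_handle (a point): Centre of the door's blue upright bar handle: round, 14 mm thick, 90 mm long (z 115 to 205); in the filler's frame x = -196, y = -135 + travel, z = 160 mm. Axis 34 mm before the door rim (27 mm free behind the bar), 26 mm before the pelmet, which leaves no room straight from above: come tilted back 25 to 45 degrees, fingers pointing down and into the machine, closing along y.
- hook_latch (a joint): Angle of the hook latch in rad: 0 is level, hooked fully down over the stud (its stop); it grows as the free end is lifted, pi/2 is upright, 1.8 the other stop. It turns about the filler's x axis; 1 to 2 N at the knob moves it and it stays where it is left. With the door more than about 3 mm from shut its nose lands on the stud and it will not go down.
- latch_pivot (a point): Point on the latch's turning axis, level in x with the knob's middle: x = -196.5, y = -222, z = 245 mm in the filler's frame, on the right-hand jamb (no part is at this very point; the latch bar is 20 mm behind it).
- latch_knob (a point): Middle of the red knob at the latch's free end: round, 20 mm thick, 38 mm long (x -176 to -214), pointing to the filler's -x, 80 mm from the turning axis: at latch angle a it is at x = -196.5, y = -222 + 80 cos a, z = 245 + 80 sin a mm in the filler's frame. It is fixed to the flat latch bar behind it, so a pinched knob rolls in the fingers as it swings: finish by pressing it down from above.
- door_stud (a point): Middle of the 10 mm thick steel stud on the door's leading rim: y = -175 + travel, z = 245 mm in the filler's frame. The latch's 16 mm wide notch drops over it.
- fill_bottle0_mid (a point): Open 116 mm high, 42 mm thick clear bottle, loose on the filler's round table inside the guard; the point is its centre. Must stay standing.
- fill_bottle1_mid (a point): A second such bottle.
- fill_bottle2_mid (a point): A third such bottle.
- spray_bottle0_mid (a point): Capped spray bottle, 150 mm high, 42 mm thick, standing loose on the black tray on the right of the bench; the point is its centre. Leave alone.
- spray_bottle1_mid (a point): A second such spray bottle.
- spray_bottle2_mid (a point): A third such spray bottle.
- beaker_mid (a point): Whitish beaker, 85 mm high, 76 mm across, standing loose on the bench in front of the filler, to the right; the point is its centre. Leave alone.
- amber_jar_mid (a point): Amber jar with a black lid, 75 mm high, 64 mm across, standing loose on the left of the bench; the point is its centre. Leave alone.
- setting_wrench_grip (a point): Handle of a 160 mm open-ended spanner lying flat on the bench in front of the filler. Leave alone.
- head_bin: Yellow open bin of spray heads, 110 x 150 x 40 mm high, fixed on the bench in front of the filler; the point is the middle of its underside.

How it is judged:
By the outcome, as a careful person would: the job done as asked, in the order asked, and still so for the second after the job is handed in, with the robot touching nothing.
It also fails if it takes over 51 s, if anything falls off the work surface, if the arm or the gripper's body presses on something with over 40 N, if the wrist force passes 120 N, or if a joint passes its speed limit or range.

## Working session

There is one attempt and no reset: what is moved stays moved. The work goes in short steps, Python scripts to look and compute and a tool call to move; the robot and the scene stay as the last step left them, time stands still between calls to the robot, and variables do not carry over. Pictures are saved under pics/ and viewed, about 8 in all and at most 12, crops included, and the job is handed in when it is done.

Besides the shell and the picture viewer there is one more tool, called after ">>>" as name([rows], argument=value, ...), one row to a line, values as JSON. apply_moves: Moves the arm, as the interface text tells. Its arguments: {"type":"object","properties":{"rows":{"type":"array","items":{"type":"object","properties":{"offset":{"type":"array","items":{"type":"number"}},"twist":{"type":"number"}}}},"jaw":{"type":"number"},"squeeze":{"type":"number"}},"required":["rows"]}

```bash
mkdir -p pics; cat > look.py <<'E'
import sys,cv2,json
from bench import snapshot,sense
def save(n,f,crop=None,k=1):
    s=snapshot(n); im=s["img"]
    if crop: x0,y0,x1,y1=crop; im=im[y0:y1,x0:x1]
    if k!=1: im=cv2.resize(im,None,fx=k,fy=k,interpolation=cv2.INTER_CUBIC)
    cv2.imwrite("pics/"+f,im); return s
E
python3 - <<'E'
from look import *
import cv2,numpy as np
for n in("scene","top"):
    s=save(n,n+"0.png",k=1.4); print(n,s["fx"],s["fy"],s["cx"],s["cy"],np.round(s["R"],4).tolist(),np.round(s["t"],4).tolist())
    np.savez(n+".npz",**s)
print(sense())
E
```

```text
scene 517.3763767539122 517.3763767539122 276.4221640603857 202.50493595542827 [[0.2785, -0.9604, -0.008], [-0.9088, -0.2608, -0.3256], [0.3106, 0.0979, -0.9455]] [-0.1888, 0.5681, 1.4183]
top 393.1208296800625 393.1208296800625 278.3988551451091 212.19559263988438 [[-0.0043, -1.0, 0.0002], [-0.9856, 0.0042, -0.1691], [0.1691, -0.0009, -0.9856]] [-0.0176, 0.5771, 1.3245]
{'clock': 0.1, 'qpos': array([ 6.82838601e+01,  1.87271051e+01, -1.10858022e+01,  6.02775075e+01,
        1.31263531e-03,  8.23110351e+01]), 'joint_velocities': array([-0.05818365, -0.04948792,  0.13610341,  0.01162849, -0.05400911,
        0.05591598]), 'effort': array([ 1.15877388e-03, -4.44239295e+01,  2.63038641e+01,  7.87796394e-03,
       -1.50628503e-04, -5.30805096e-06]), 'position': array([0.13309108, 0.53310224, 0.23059117]), 'orientation': array([-1.79910574e+02, -1.33978986e-02,  1.65972814e+02]), 'contact_force': array([-1.09592797, -0.50485328,  0.088562  ]), 'ft_torque': array([-0.01923608,  0.00351334, -0.04182384]), 'opening': 0.0854068891297634}
```

View pics/scene0.png

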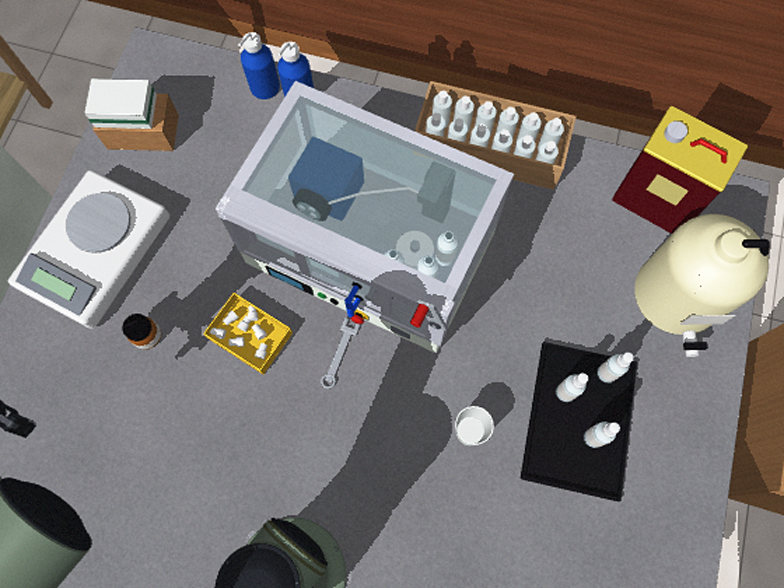

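View pics/top0.png

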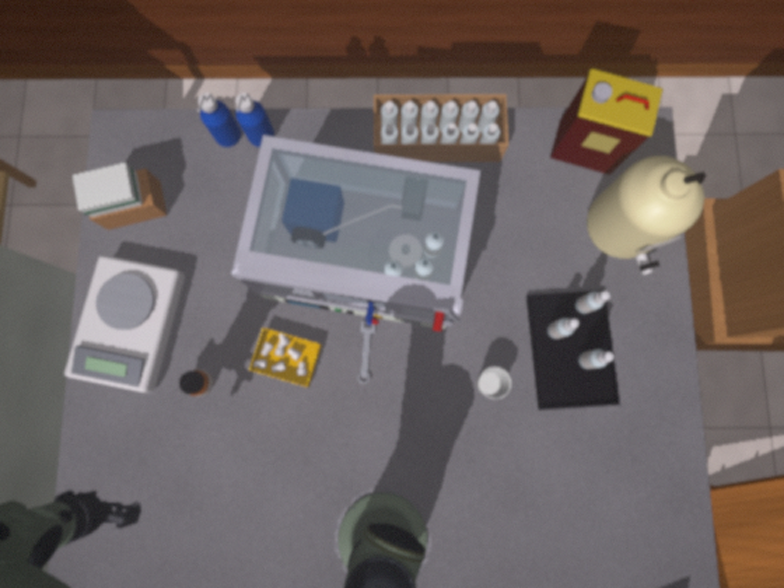

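The scene shows the filler ahead with a slight yaw: handle near (353,300), red knob near (420,315), and the arm off to the left. I'll enlarge the filler's front.

```bash
python3 - <<'E'
import numpy as np,cv2
for n,(x0,y0,x1,y1) in dict(scene=(145,50,385,260)).items():
    im=np.load(n+".npz")["img"][y0:y1,x0:x1]
    im=cv2.resize(im,(0,0),fx=3.3,fy=2.857*1,interpolation=cv2.INTER_CUBIC) if 0 else cv2.resize(im,None,fx=2.8,fy=2.8,interpolation=cv2.INTER_CUBIC)
    cv2.imwrite("pics/c_scene.png",im)
E
```

```text
(no output)
```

View pics/c_scene.png

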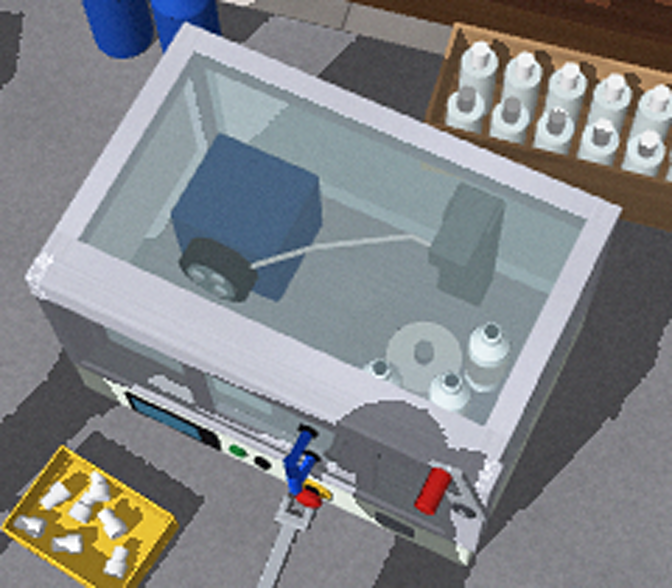

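The enlarged crop gives guard-top corners (185,25), (620,208), (35,270), handle top ~(303,436), bottom ~(294,490), and knob ends (437,472) and (428,511). I'll fit the pose to these.

```bash
cat > fit.py <<'E'
import numpy as np
from scipy.optimize import least_squares
s=np.load("scene.npz"); K=2.8
def proj(X): 
    c=s["R"]@X+s["t"]; return np.array([s["fx"]*c[0]/c[2]+s["cx"],s["fy"]*c[1]/c[2]+s["cy"]])
def model(p):
    x,y,w,tr,a,xb,hw=p; c,n=np.cos(w),np.sin(w)
    L=[(xb,hw,.3),(xb,-hw,.3),(-.17,hw,.3),(-.17,-hw,.3),(-.196,-.135+tr,.205),(-.196,-.135+tr,.115)]
    L+=[(q,-.222+.08*np.cos(a),.245+.08*np.sin(a)) for q in(-.176,-.214)]
    return [proj(np.array([x+c*u-n*v,y+n*u+c*v,z])) for u,v,z in L]
ob=np.array([(185,25),(620,208),(35,270),(485,475),(303,436),(294,490),(437,472),(428,511)])/K+[145,50]
wt=np.array([1,1,1,.3,1,1,1,1])
f=lambda p:((np.array(model(p))-ob)*wt[:,None]).ravel()
if __name__=="__main__":
    for a0 in(.5,1.2):
        r=least_squares(f,[.65,.05,-.13,.1,a0,.15,.235]); print(np.round(r.x,4),np.degrees(r.x[2]),r.cost); print(np.round(f(r.x).reshape(-1,2),1).tolist())
E
python3 fit.py
```

```text
[ 0.7168  0.039  -0.1848  0.0846  1.24    0.1301  0.2316] -10.587365929380628 46.84619692100431
[[1.4, -0.5], [-0.3, 1.1], [-1.0, 0.2], [-0.2, 1.0], [-3.5, 6.8], [1.6, -2.8], [2.7, -2.2], [-0.9, -2.7]]
[ 0.7168  0.039  -0.1848  0.0846  1.24    0.1301  0.2316] -10.587356460231089 46.84619692055958
[[1.4, -0.5], [-0.3, 1.1], [-1.0, 0.2], [-0.2, 1.0], [-3.5, 6.8], [1.6, -2.8], [2.7, -2.2], [-0.9, -2.7]]
```

Handle feet, not the bar top, explain the 7 px residual: the bar itself spans about (294,457) to (297,487). Moves allow only shifts and yaw, so the tool stays vertical. My plan is to push the handle with the side of one finger, jaw axis along the filler's x, so the body stays clear of the pelmet. First I'll move to a view pose.

>>> apply_moves([
  {"offset": [0.055,-0.115,0.035],"twist": -0.016},
  {"offset": [0.055,-0.115,0.035],"twist": -0.016},
  {"offset": [0.055,-0.115,0.035],"twist": -0.016},
  {"offset": [0.055,-0.115,0.035],"twist": -0.016},
  {"offset": [0.055,-0.115,0.035],"twist": -0.016},
  {"offset": [0.055,-0.115,0.035],"twist": -0.016},
  {"offset": [0.055,-0.115,0.035],"twist": -0.016},
  {"offset": [0.055,-0.115,0.035],"twist": -0.016},
])

```text
clock: 0.77
position: [0.2653, 0.2559, 0.3156]
orientation: [-180.0, 0.0, 119.7]
contact_force: [1.4, 0.2, 0.0]
opening: 0.0853
```

>>> apply_moves([
  {"offset": [0.055,-0.115,0.035],"twist": -0.016},
  {"offset": [0.055,-0.115,0.035],"twist": -0.016},
  {"offset": [0.055,-0.115,0.035],"twist": -0.016},
  {"offset": [0.055,-0.115,0.035],"twist": -0.016},
  {"offset": [0.055,-0.115,0.035],"twist": -0.016},
  {"offset": [0.055,-0.115,0.035],"twist": -0.016},
  {"offset": [0.055,-0.115,0.035],"twist": -0.016},
  {"offset": [0,0,0],"twist": 0},
])

```text
clock: 1.43
position: [0.3838, 0.0107, 0.3899]
orientation: [179.8, 0.1, 78.9]
contact_force: [0.1, 0.9, 0.6]
opening: 0.0855
```

```bash
python3 - <<'E'
from look import *
import numpy as np
st=sense();print(st["position"],st["orientation"],st["qpos"],st["contact_force"],st["clock"])
w=save("wrist","w1.png",k=1.4); print(w["fx"],w["cx"],w["cy"],np.round(w["hand_eye"],4).tolist()); np.savez("w1.npz",pos=st["position"],ori=st["orientation"],**w)
E
```

```text
[0.38380134 0.01072675 0.38986548] [1.79803350e+02 1.26896502e-01 7.89212894e+01] [ -9.34359443  -3.19850013 -13.78407014  79.22171149  -0.13279193
  91.73467505] [0.10849163 0.89692394 0.60884117] 1.4333
325.19226210127806 279.30683808408656 209.26083100474256 [[-0.0029, -0.9471, -0.3209, 0.0824], [1.0, -0.0027, -0.0011, 0.0002], [0.0002, -0.3209, 0.9471, -0.1433], [0.0, 0.0, 0.0, 1.0]]
```

View pics/w1.png

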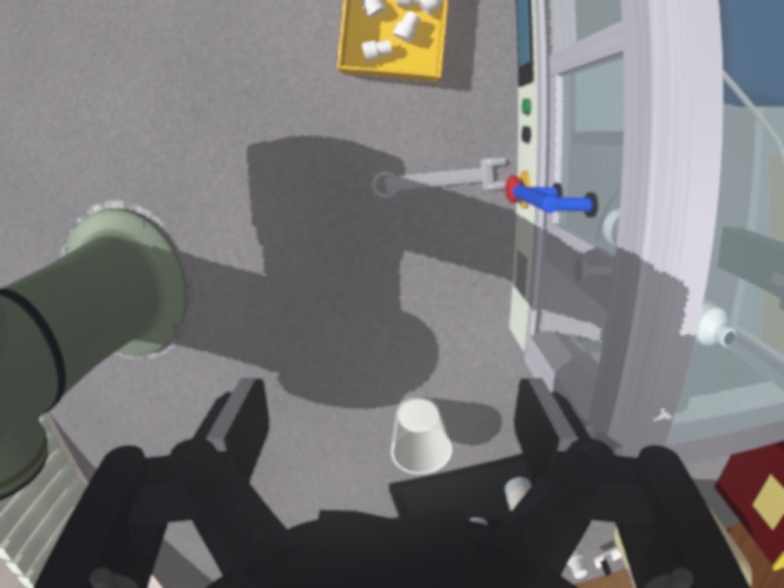

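The wrist view shows the bar's top at about (550,203), its bottom near (519,191), the upper foot at (592,205), and the knob hidden behind the right finger. I'll triangulate the bar top and refit with the corrected handle pixels.

```bash
cat > wr.py <<'E'
import numpy as np
from scipy.spatial.transform import Rotation as Ro
def ray(w,u,v):
    d=np.array([u-w["cx"],v-w["cy"]]); r=np.hypot(*d); th=r/w["fx"]
    c=np.r_[np.sin(th)*d/r,np.cos(th)]; H=w["hand_eye"]; R=Ro.from_euler("xyz",w["ori"],degrees=True).as_matrix()
    return w["pos"]+R@H[:3,3], R@H[:3,:3]@c
def atz(w,u,v,z): o,d=ray(w,u,v); return o+d*(z-o[2])/d[2]
E
python3 - <<'E'
from wr import *; import fit
from scipy.optimize import least_squares
w=np.load("w1.npz")
print("top",atz(w,550/1.4,203/1.4,.2),"bot",atz(w,519/1.4,191/1.4,.12))
# filler front edge of pelmet top z=.3, points on left edge of top face
for p in((626,60),(619,320)): print("pelmet",atz(w,p[0]/1.4,p[1]/1.4,.3))
fit.ob[4]=np.array([294,457])/2.8+[145,50]; fit.ob[5]=np.array([297,487])/2.8+[145,50]
r=least_squares(fit.f,[.65,.05,-.13,.1,1.2,.15,.235]); print(np.round(r.x,4),np.degrees(r.x[2]));print(np.round(fit.f(r.x).reshape(-1,2),1).tolist())
x,y,a,tr=r.x[:4];n,c=np.sin(a),np.cos(a)
for t in(tr,0): u,v=-.196,-.135+t; print("handle",x+c*u-n*v,y+n*u+c*v)
E
```

```text
top [0.51154397 0.0277176  0.2       ] bot [0.50933084 0.0283309  0.12      ]
pelmet [0.53671357 0.12053571 0.3       ]
pelmet [ 0.5168515  -0.03023881  0.3       ]
[ 0.7134  0.0397 -0.1844  0.0832  1.2465  0.1336  0.2315] -10.564740239618944
[[1.4, -0.4], [-0.4, 1.0], [-1.6, 1.3], [-0.4, 1.4], [-0.4, 0.6], [0.3, -0.5], [2.2, -0.9], [-1.4, -1.4]]
handle 0.511221392718147 0.024766430171161806
handle 0.4959657993965184 -0.05702947410287046
```

Both cameras agree on the bar, at about (0.511, 0.026), with the door roughly 84 mm open. Next I'll part-close the jaws and descend in front of the handle on its +y side.

>>> apply_moves([
  {"offset": [0.019,0.024,-0.098],"twist": 0},
  {"offset": [0.019,0.024,-0.098],"twist": 0},
  {"offset": [0.019,0.024,-0.098],"twist": 0},
  {"offset": [0.019,0.024,-0.098],"twist": 0},
  {"offset": [0.019,0.024,-0.098],"twist": 0},
  {"offset": [0.019,0.024,-0.098],"twist": 0},
  {"offset": [0.019,0.024,-0.098],"twist": 0},
  {"offset": [0.019,0.024,-0.098],"twist": 0},
  {"offset": [0,0,0],"twist": 0},
  {"offset": [0,0,0],"twist": 0},
], jaw=75)

```text
clock: 2.32
position: [0.4241, 0.0748, 0.1525]
orientation: [-179.7, 0.0, 79.7]
contact_force: [0.2, -0.3, 0.2]
opening: 0.0602
```

```bash
python3 - <<'E'
from look import *
import numpy as np
st=sense();print(st["position"],st["orientation"],st["contact_force"],st["opening"])
s=save("scene","s2.png",crop=(170,110,370,260),k=4)
E
```

```text
[0.42408336 0.07479131 0.15245905] [-1.79725374e+02  4.85620467e-02  7.97408067e+01] [ 0.20378563 -0.30431105  0.19094471] 0.06022399463098632
```

View pics/s2.png

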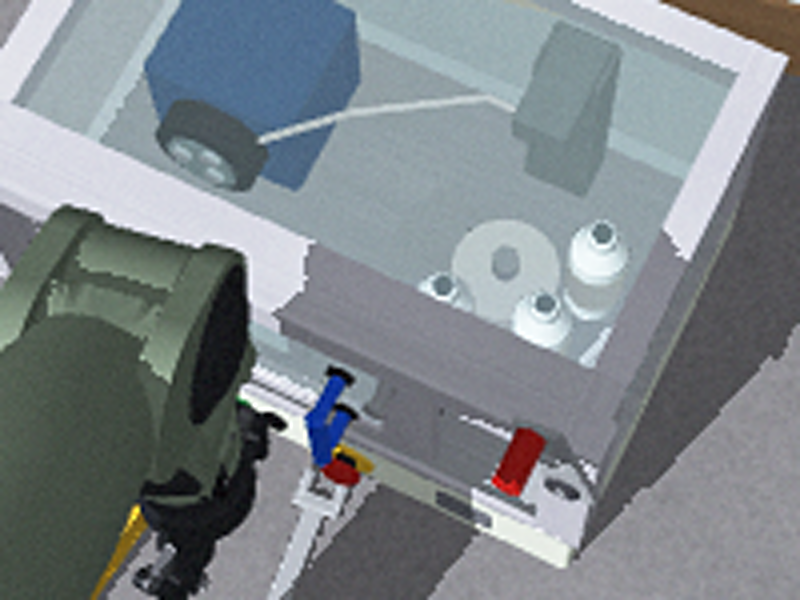

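The scene shows the gripper clear, left of the handle bar (bar about (318,430)), and the knob from (530,432) to (507,490), as measured before. I'll move in beside the handle.

>>> apply_moves([
  {"offset": [0.045,-0.005,0.0],"twist": 0},
  {"offset": [0.045,-0.005,0.0],"twist": 0},
  {"offset": [0.045,-0.005,0.0],"twist": 0},
  {"offset": [0.03,-0.005,0.0],"twist": 0},
  {"offset": [0,0,0],"twist": 0},
])

```text
clock: 2.78
position: [0.4786, 0.0673, 0.1555]
orientation: [179.7, -0.0, 79.6]
contact_force: [0.0, -0.1, 0.9]
opening: 0.0599
```

```bash
python3 - <<'E'
from look import *
import numpy as np
st=sense();print(st["position"],st["orientation"],st["contact_force"],st["opening"])
w=save("wrist","w3.png",k=1.4)
np.savez("w3.npz",pos=st["position"],ori=st["orientation"],**w)
E
```

```text
[0.47860195 0.06733313 0.15551832] [ 1.79747703e+02 -3.38432667e-02  7.95532795e+01] [ 0.04932421 -0.12314555  0.89398207] 0.05992542934851677
```

View pics/w3.png

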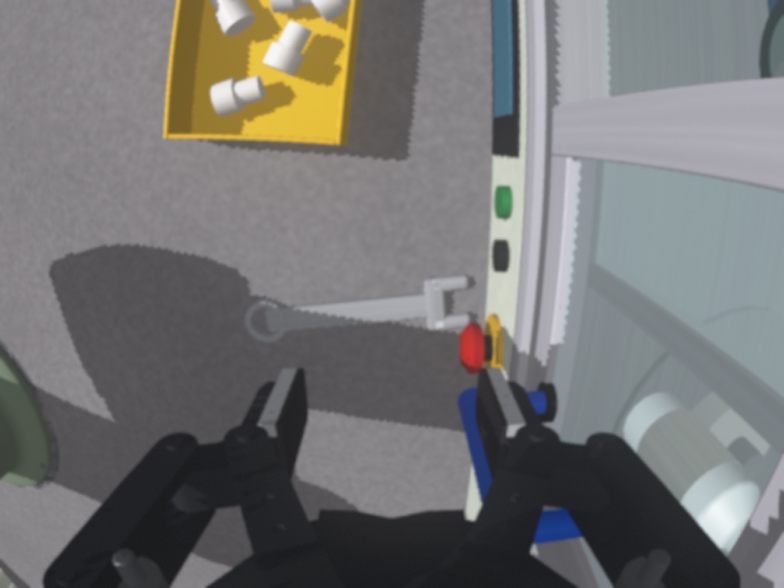

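The inner finger (tip about (500,380)) stands before the bar, whose lower end shows at about (470,400). I'll check the bar's lateral place in the tool frame.

```bash
python3 - <<'E'
from wr import *
w=np.load("w3.npz"); R=Ro.from_euler("xyz",w["ori"],degrees=True).as_matrix()
for u,v,z in((470,402,.117),(490,525,.2),(474,440,.14)):
    X=atz(w,u/1.4,v/1.4,z); print(X,R.T@(X-w["pos"]))
E
```

```text
[0.50931775 0.02718257 0.117     ] [-0.03393835  0.03731692  0.03866298]
[0.50393876 0.03319614 0.2       ] [-0.02895076  0.03130223 -0.04436138]
[0.50701407 0.02213407 0.14      ] [-0.03930728  0.03606812  0.01565408]
```

>>> apply_moves([
  {"offset": [-0.004,-0.02,0.0],"twist": 0},
  {"offset": [-0.004,-0.02,0.0],"twist": 0},
  {"offset": [-0.004,-0.02,0.0],"twist": 0},
  {"offset": [-0.004,-0.025,0.0],"twist": 0},
  {"offset": [-0.005,-0.03,0.0],"twist": 0},
  {"offset": [-0.005,-0.03,0.0],"twist": 0},
  {"offset": [-0.005,-0.03,0.0],"twist": 0},
])

```text
clock: 3.42
position: [0.4659, 0.0144, 0.1535]
orientation: [-180.0, -0.0, 79.6]
contact_force: [-0.7, 3.3, 0.0]
opening: 0.0606
```

>>> apply_moves([
  {"offset": [-0.005,-0.025,0.0],"twist": 0},
  {"offset": [-0.004,-0.02,0.0],"twist": 0},
  {"offset": [-0.003,-0.015,0.0],"twist": 0},
  {"offset": [0,0,0.0],"twist": 0},
])

```text
clock: 3.75
position: [0.463, -0.0042, 0.1536]
orientation: [180.0, 0.1, 79.5]
contact_force: [-0.2, 0.2, 0.2]
opening: 0.0602
```

```bash
python3 - <<'E'
from look import *
import numpy as np
st=sense();print(st["position"],st["orientation"],st["contact_force"],st["opening"])
s=save("scene","s4.png",crop=(210,110,370,230),k=5)
E
```

```text
[ 0.46302359 -0.00423536  0.15357661] [1.79980965e+02 8.51170850e-02 7.94737291e+01] [-0.23856806  0.20225744  0.20400974] 0.06019990590422517
```

View pics/s4.png

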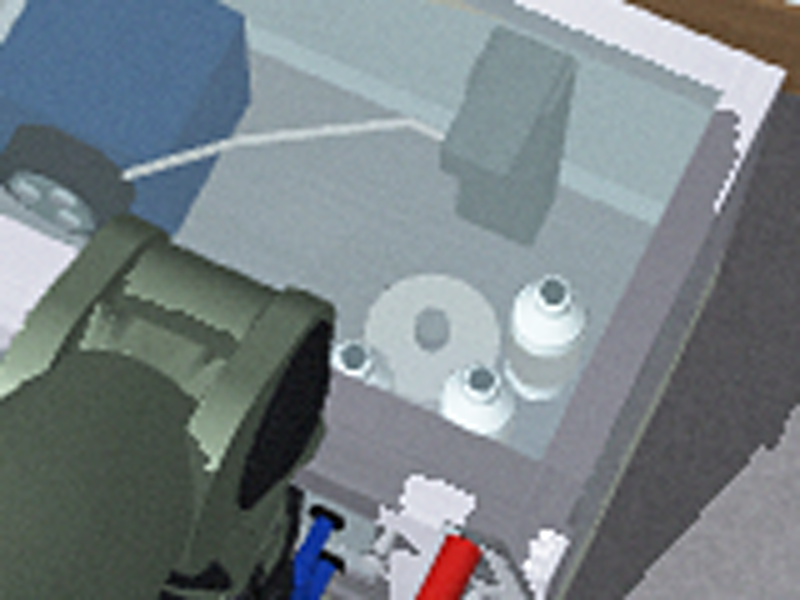

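The door follows the finger (about 3 N); roughly 29 mm remains and the knob stays clear. I'll ease it shut, watching the force.

>>> apply_moves([
  {"offset": [-0.002,-0.012,0.0],"twist": 0},
  {"offset": [-0.003,-0.015,0.0],"twist": 0},
  {"offset": [-0.003,-0.015,0.0],"twist": 0},
  {"offset": [-0.003,-0.015,0.0],"twist": 0},
  {"offset": [-0.002,-0.01,0.0],"twist": 0},
  {"offset": [-0.001,-0.006,0.0],"twist": 0},
  {"offset": [-0.001,-0.006,0.0],"twist": 0},
])

```text
clock: 4.38
position: [0.4583, -0.0267, 0.1535]
orientation: [-180.0, -0.0, 79.6]
contact_force: [0.1, 1.9, -0.2]
opening: 0.0603
```

>>> apply_moves([
  {"offset": [-0.001,-0.005,0.0],"twist": 0},
  {"offset": [-0.001,-0.005,0.0],"twist": 0},
  {"offset": [-0.001,-0.005,0.0],"twist": 0},
])

```text
clock: 4.63
position: [0.4581, -0.0276, 0.1536]
orientation: [180.0, -0.5, 79.8]
contact_force: [3.4, 16.7, 0.2]
opening: 0.0606
```

>>> apply_moves([
  {"offset": [-0.001,-0.005,0.0],"twist": 0},
  {"offset": [-0.001,-0.005,0.0],"twist": 0},
])

```text
clock: 4.8
position: [0.458, -0.0278, 0.1537]
orientation: [180.0, -0.9, 79.9]
contact_force: [5.3, 27.8, 1.0]
opening: 0.0604
```

Stopped dead at y = −0.0277 with the force rising gently to 28 N. That matches the handle's shut position to within 4 mm, so the door is at its stop. I'll back off the handle, out and up.

>>> apply_moves([
  {"offset": [0.003,0.02,0.0],"twist": 0},
  {"offset": [0.007,0.04,0.0],"twist": 0},
  {"offset": [0.007,0.04,0.0],"twist": 0},
  {"offset": [-0.1,0.01,0],"twist": 0},
  {"offset": [-0.1,0.01,0],"twist": 0},
  {"offset": [0,0,0.13],"twist": 0},
  {"offset": [0,0,0.13],"twist": 0},
  {"offset": [0,0,0.13],"twist": 0},
  {"offset": [0,0,0.13],"twist": 0},
  {"offset": [0,0,0.13],"twist": 0},
])

```text
clock: 5.63
position: [0.4013, 0.0014, 0.3506]
orientation: [180.0, 0.1, 79.5]
contact_force: [1.5, 0.7, -0.3]
opening: 0.0602
```

>>> apply_moves([
  {"offset": [0,-0.12,0.1],"twist": 0},
  {"offset": [0,-0.12,0.0],"twist": 0},
  {"offset": [0,-0.12,0.0],"twist": 0},
  {"offset": [0,-0.1,0.0],"twist": 0},
  {"offset": [0,0,0.0],"twist": 0},
  {"offset": [0,0,0.0],"twist": 0},
  {"offset": [0,0,0.0],"twist": 0},
], jaw=255)

```text
clock: 6.22
position: [0.4016, -0.132, 0.3751]
orientation: [-179.9, 0.0, 79.5]
contact_force: [-0.4, -0.6, -0.5]
opening: -0.0004
```

```bash
python3 - <<'E'
from look import *
import numpy as np
st=sense();print(st["position"],st["orientation"],st["contact_force"],st["opening"])
w=save("wrist","w5.png",k=1.4)
np.savez("w5.npz",pos=st["position"],ori=st["orientation"],**w)
E
```

```text
[ 0.40162891 -0.13199304  0.37507909] [-1.79944920e+02  1.06335506e-02  7.95219615e+01] [-0.41234932 -0.59039217 -0.51859358] -0.0004001888174178228
```

View pics/w5.png

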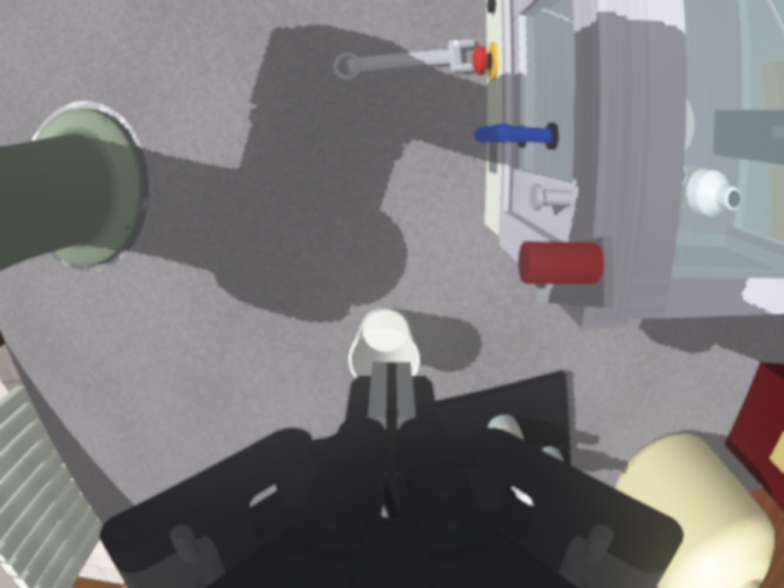

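This view shows the red knob from (520,263) to (603,263), the stud at (550,196), the handle at (500,133), and the fingers closed at (391,390). The beaker stays well below. Next I'll locate the knob.

```bash
python3 - <<'E'
from wr import *
w=np.load("w5.npz")
for z in(.30,.31,.32,.33):
    A,B=[atz(w,u/1.4,263/1.4,z) for u in(521,602)]; print(z,A,B,np.linalg.norm(A-B))
x,y,a=.7134,.0397,-.1844
for v in (atz(w,504/1.4,133/1.4,.2),): print("handle",v)
for u,v in((-.214,-.1965),(-.176,-.1965),(-.196,-.135)): print(x+np.cos(a)*u-np.sin(a)*v,y+np.sin(a)*u+np.cos(a)*v)
E
```

```text
0.3 [ 0.4711329  -0.12004107  0.3       ] [ 0.51686945 -0.12783928  0.3       ] 0.04639659516113676
0.31 [ 0.4686532  -0.11687806  0.31      ] [ 0.51229537 -0.12431917  0.31      ] 0.04427199360269529
0.32 [ 0.4661735  -0.11371505  0.32      ] [ 0.5077213  -0.12079906  0.32      ] 0.04214739204425366
0.33 [ 0.46369381 -0.11055203  0.33      ] [ 0.50314723 -0.11727895  0.33      ] 0.04002279048581219
handle [ 0.49604896 -0.05555239  0.2       ]
0.46699846233927045 -0.11423028369501587
0.5043542271206483 -0.12119783976571748
0.4959697377185586 -0.05707334883232883
```

It agrees with the fit to 1–3 mm: knob ends (0.467,−0.114) and (0.505,−0.121), z ≈ 0.32. I'll bring the closed fingers to the knob's −y side and lower them.

>>> apply_moves([
  {"offset": [0.07,-0.04,0],"twist": 0},
  {"offset": [0.07,-0.04,0],"twist": 0},
  {"offset": [0.07,-0.03,0],"twist": 0},
  {"offset": [0,0,-0.075],"twist": 0},
  {"offset": [0,0,-0.075],"twist": 0},
  {"offset": [0,0,-0.075],"twist": 0},
  {"offset": [0,0,0],"twist": 0},
])

```text
clock: 6.85
position: [0.4631, -0.1625, 0.3037]
orientation: [-179.6, -0.1, 79.7]
contact_force: [-0.7, 0.3, -0.1]
opening: 0.0001
```

>>> apply_moves([
  {"offset": [0.004,0.02,0],"twist": 0},
  {"offset": [0.004,0.02,0],"twist": 0},
  {"offset": [0.004,0.02,0],"twist": 0},
  {"offset": [0.004,0.02,0],"twist": 0},
  {"offset": [0.004,0.02,0],"twist": 0},
  {"offset": [0.004,0.02,0],"twist": 0},
])

```text
clock: 7.35
position: [0.4726, -0.1286, 0.3084]
orientation: [179.9, 0.1, 79.6]
contact_force: [0.1, -1.7, -1.3]
opening: 0.0002
```

>>> apply_moves([
  {"offset": [0.004,0.02,0],"twist": 0},
  {"offset": [0.004,0.02,0],"twist": 0},
  {"offset": [0.004,0.015,0],"twist": 0},
])

```text
clock: 7.6
position: [0.4759, -0.1119, 0.3077]
orientation: [-180.0, 0.0, 79.6]
contact_force: [0.3, -1.4, -0.6]
opening: -0.0004
```

The knob is moving (about 1.5 N), at an estimated 50°. Next I'll lift over it and press down from above.

>>> apply_moves([
  {"offset": [0,0,0.05],"twist": 0},
  {"offset": [0,0,0.05],"twist": 0},
  {"offset": [0.007,0.045,0],"twist": 0},
  {"offset": [0.007,0.045,0],"twist": 0},
  {"offset": [0,0,-0.03],"twist": 0},
  {"offset": [0.001,0.007,-0.03],"twist": 0},
  {"offset": [0.001,0.008,-0.03],"twist": 0},
  {"offset": [0.002,0.01,-0.03],"twist": 0},
])

```text
clock: 8.27
position: [0.4833, -0.0691, 0.3047]
orientation: [179.7, -1.3, 79.8]
contact_force: [-1.8, 39.1, 36.6]
opening: -0.0
```

>>> apply_moves([
  {"offset": [0.002,0.01,-0.03],"twist": 0},
  {"offset": [0.002,0.01,-0.03],"twist": 0},
  {"offset": [0.002,0.01,-0.03],"twist": 0},
])

```text
clock: 8.52
position: [0.4838, -0.0658, 0.2755]
orientation: [179.8, -0.3, 79.8]
contact_force: [-0.7, 0.5, 0.9]
opening: -0.0
```

>>> apply_moves([
  {"offset": [0.001,0.008,-0.02],"twist": 0},
  {"offset": [0,0,-0.02],"twist": 0},
])

```text
clock: 8.68
position: [0.4829, -0.0664, 0.2615]
orientation: [-179.9, 0.0, 79.6]
contact_force: [-0.5, 0.1, 0.4]
opening: -0.0001
```

A 39/37 N spike that then vanished suggests the tip slid past the knob. I'll stop and look.

```bash
python3 - <<'E'
from look import *
import cv2,numpy as np
st=sense();print(st["position"],st["contact_force"])
a=save("scene","x.png")["img"][130:260,250:370]; w=save("wrist","x2.png"); np.savez("w6.npz",pos=st["position"],ori=st["orientation"],**w)
a=cv2.resize(a,(360,390),interpolation=cv2.INTER_CUBIC); b=cv2.resize(w["img"][90:370,200:520],None,fx=1.39,fy=1.39)[:390]
cv2.imwrite("pics/m7.png",np.hstack([a,b[:389].copy() if 0 else cv2.resize(b,(440,390))]))
E
```

```text
[ 0.48285653 -0.06637103  0.2614543 ] [-0.5227517   0.12261926  0.35681993]
```

View pics/m7.png

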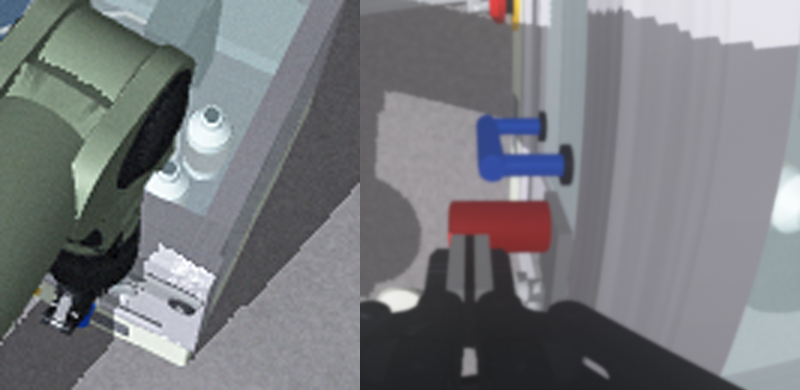

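The knob now shows beyond the fingertips at about (500,226), with the latch bar beside it. I'll work out its height from its apparent length and the 80 mm radius.

```bash
python3 - <<'E'
from wr import *
w=np.load("w6.npz"); f=lambda u,v:((u-360)/1.375+200,v/1.393+90)
x,y,a=.7134,.0397,-.1844;c,n=np.cos(a),np.sin(a)
for z in(.23,.245,.26,.275,.29):
    A,B=[atz(w,*f(u,226),z) for u in(450,550)]; M=(A+B)/2-[x,y,0]; M=[c*M[0]+n*M[1],-n*M[0]+c*M[1]]
    print(z,np.linalg.norm(A-B),np.round(M,4), "radius",np.hypot(M[1]+.222,z-.245))
for p in [w["pos"]-[x,y,0]]: print("tcp filler",c*p[0]+n*p[1],-n*p[0]+c*p[1],p[2])
E
```

```text
0.23 0.04387506624147329 [-0.1936 -0.1506] radius 0.07295506613713527
0.245 0.04010898280231573 [-0.1948 -0.1432] radius 0.07882384835639278
0.26 0.03634289936315806 [-0.1959 -0.1357] radius 0.08754593838911434
0.275 0.032576815924000496 [-0.1971 -0.1283] radius 0.09836522988958438
0.29 0.028810732484842935 [-0.1982 -0.1209] radius 0.1106683353001758
tcp filler -0.2071860962286151 -0.14654444720585588 0.2614542995945244
```

The knob fits z ≈ 0.247, y ≈ −0.143 (radius 79 mm), so the latch is nearly or fully level with the tip just above it. I'll press down gently to seat it and feel for the stop.

>>> apply_moves([
  {"offset": [0,0,-0.01],"twist": 0},
  {"offset": [0,0,-0.01],"twist": 0},
  {"offset": [0,0,0],"twist": 0},
])

```text
clock: 9.03
position: [0.4832, -0.0671, 0.2561]
orientation: [-180.0, 0.0, 79.5]
contact_force: [1.0, 0.4, 0.8]
opening: 0.0
```

>>> apply_moves([
  {"offset": [0,0,-0.01],"twist": 0},
  {"offset": [0,0,0],"twist": 0},
])

```text
clock: 9.2
position: [0.4837, -0.0671, 0.2547]
orientation: [179.9, 0.0, 79.6]
contact_force: [-1.7, -0.5, 6.4]
opening: -0.0
```

>>> apply_moves([
  {"offset": [0,0,-0.01],"twist": 0},
  {"offset": [0,0,0],"twist": 0},
])

```text
clock: 9.37
position: [0.4839, -0.0671, 0.254]
orientation: [179.8, 0.1, 79.6]
contact_force: [-7.6, 1.0, 21.2]
opening: 0.0004
```

It meets a firm stop at z = 0.254 (21 N), the knob top's level height. I'll lift straight off, retreat clear and check.

>>> apply_moves([
  {"offset": [0,0,0.03],"twist": 0},
  {"offset": [0,0,0.08],"twist": 0},
  {"offset": [0,0,0.13],"twist": 0},
  {"offset": [0,0,0.13],"twist": 0},
  {"offset": [-0.12,0,0.05],"twist": 0},
  {"offset": [-0.12,0.0,0],"twist": 0},
  {"offset": [-0.06,-0.08,0],"twist": 0},
  {"offset": [0,-0.08,0],"twist": 0},
  {"offset": [0,0,0],"twist": 0},
  {"offset": [0,0,0],"twist": 0},
])

```text
clock: 10.2
position: [0.3933, -0.1154, 0.3769]
orientation: [180.0, -0.0, 79.4]
contact_force: [-0.0, 0.0, -0.3]
opening: 0.0001
```

```bash
python3 - <<'E'
from look import *
import cv2,numpy as np
st=sense();print(st["position"],st["contact_force"],st["clock"])
a=save("scene","y.png")["img"]; w=save("wrist","y2.png"); np.savez("w7.npz",pos=st["position"],ori=st["orientation"],**w)
cv2.imwrite("pics/m8.png",np.hstack([cv2.resize(a,(400,300)),cv2.resize(a[130:250,230:390],(400,300),interpolation=cv2.INTER_CUBIC)]))
cv2.imwrite("pics/m9.png",cv2.resize(w["img"],None,fx=1.4,fy=1.4,interpolation=cv2.INTER_CUBIC))
E
```

```text
[ 0.39332216 -0.11540187  0.37692249] [-0.04684269  0.02192425 -0.34922136] 10.2
```

View pics/m8.png

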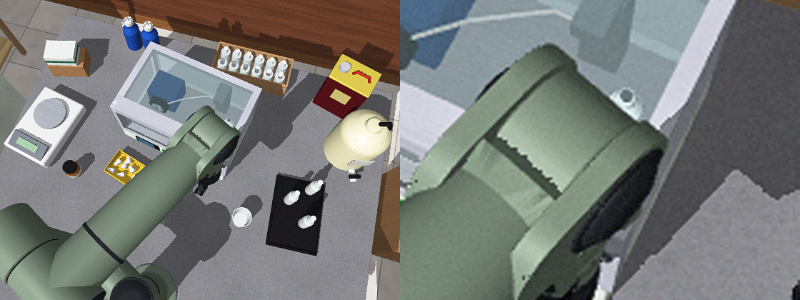

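View pics/m9.png

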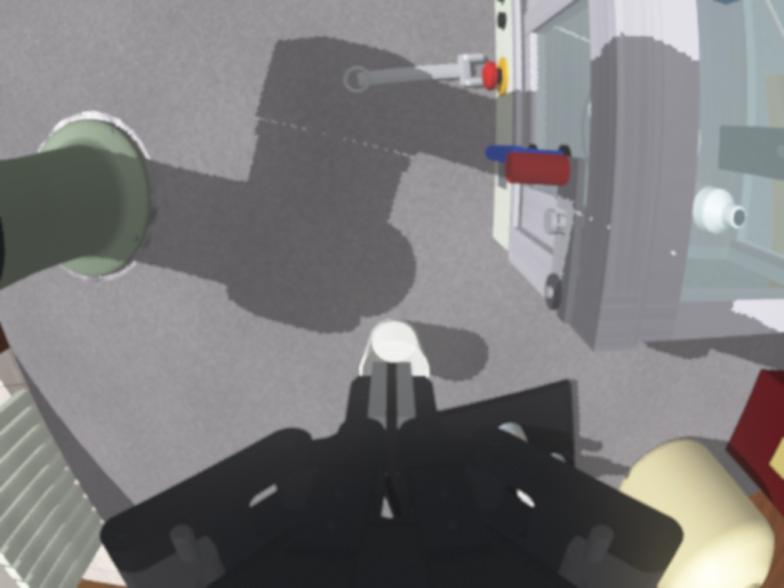

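The wrist view shows the latch bar running from the pivot (555,290) over the stud (555,218) to the knob at (538,167), beside the shut handle. Nothing else has moved. I'll do a numeric check, then hand in.

```bash
python3 - <<'E'
from wr import *
from bench import finish_job
w=np.load("w7.npz"); x,y,a=.7134,.0397,-.1844;c,n=np.cos(a),np.sin(a)
for nm,u,v,z in(("knob",538,167,.245),("handle top",500,153,.2)):
    M=atz(w,u/1.4,v/1.4,z)-[x,y,0]; print(nm,c*M[0]+n*M[1],-n*M[0]+c*M[1])
print(finish_job())
E
```

```text
knob -0.19510979286843075 -0.14005052970097126
handle top -0.2090562926510715 -0.13322790646976454
the job is handed in; nothing more can be done
None
```

The guard door is shut and the hook latch is down over its stud. The job is handed in at about 10 s on the robot's clock, with the arm clear of the machine.

- **Door:** I pushed it shut by the blue handle with the side of one finger, because the moves could not tilt the tool for a grasp. It went in slowly at about 3 N, and the push against the stop built up gently to 28 N.
- **Latch:** I swung the red knob over from its far side, then pressed it down from above until it met a firm stop at 21 N. The fingertips stopped at z = 0.254 m; the knob's top should be at 0.255 m when the latch is level.

**Last checks:**
- The knob measures y = −140 mm in the filler's frame (−142 expected).
- The handle measures y = −133 mm (−135 expected). Its x came out 13 mm off, because the knob hid most of the bar.
- The last wrist picture shows the latch bar lying over the stud. The robot senses no contact force.
- The beaker, spanner, spray bottles and bin look as they were. Only one of the three bottles inside the guard shows clearly in the last pictures, and it is standing; the other two were hidden then.

**One blemish:** on the first press from above, the fingertip wedged briefly against the side of the knob. The wrist force read about 54 N (39 N sideways, 37 N up) before the knob went down. That is under the 120 N wrist limit, and the contact was on the fingertip, not the gripper's body.

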